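# Sweep the stray screw caps into the collecting tray

### The job

Sweep the three loose black screw caps across the bench with the fingertips, up the ramp and all the way onto the floor of the open-fronted steel tray, so that all three lie flat inside it and none is left on the ramp. Only push them: do not lift or carry a cap. Leave the standing vials, the bottles and the jug where they are.

Things in the scene. Friction and masses are not known exactly. Their poses are not given: they have to be found in the camera images.
- tray: low sheet-steel tray fixed to the bench, walls on three sides, front open. Origin: centre of its footprint at bench level; x points from the open front to the back wall, y along the back wall, z up. Floor: x -75 to +75 mm, y -95 to +95 mm, 3 mm above the bench. Walls 3 mm thick, rim 38 mm above the bench. A full-width ramp rises from the bench (x = -95 mm) to the floor (x = -75 mm).
- cap_1: loose black ribbed plastic screw cap lying flat on the bench, round, 38 mm in diameter, 18 mm high, about 25 g; it slides when pushed at its side. Origin: centre of its underside, z up.
- cap_2: loose black ribbed plastic screw cap lying flat on the bench, round, 38 mm in diameter, 18 mm high, about 25 g; it slides when pushed at its side. Origin: centre of its underside, z up.
- cap_3: loose black ribbed plastic screw cap lying flat on the bench, round, 38 mm in diameter, 18 mm high, about 25 g; it slides when pushed at its side. Origin: centre of its underside, z up.
- vial_1: One small capped sample vial, clear with a white cap, standing upright, 23 mm in diameter, 45 mm high; to be left standing. Origin: centre of its underside. It stands among the caps.
- vial_2: Another small capped sample vial, clear with a white cap, standing upright, 23 mm in diameter, 45 mm high; to be left standing. Origin: centre of its underside. It stands to one side, nearer the back of the bench.
- wash_bottle: white wash bottle with a red spout cap, 68 mm in diameter, 150 mm high, standing at the back left. Origin: centre of its underside.
- jug: small glass jug with a handle, 62 x 96 mm, 66 mm high, standing at the left. Origin: centre of its underside.
Not all that is in view belongs to the job. Leave any brown, red or white look-alike of the cap_1 alone.

How it is judged:
By the outcome, as a careful person would: the job done as asked, in the order asked, and still so for the second after the job is handed in, with the robot touching nothing.
It also fails if it takes over 72 s, if anything falls off the work surface, if the arm or the gripper's body presses on something with over 40 N, if the wrist force passes 120 N, or if a joint passes its speed limit or range.

### The arm

A 6-joint arm with a two-finger parallel gripper is mounted at the origin on a cart in front of the work surface, level with it; the furniture and walls round the work are solid. World frame = base frame: x ahead of the robot, y to its left, z up, the work surface at z = 0. Lengths are in m, angles in rad, forces in N, time in s.
With the tool pointing down it reaches from about 0.3 to 0.775 m from the base axis. Payload 14.6 kg.
Tool frame: the origin (TCP) lies on the centre line of the jaws, within the pads' length; the fingertips stand 19 mm ahead of it and the grasp point (between the pads) is the TCP; y points along the fingers, x is the direction in which the jaws open and shut, and the axes are right-handed (so a half turn about y gives the same grasp; the last joint's range is limited). The gripper opens to 94 mm and grips with 3 to 60 N. Pads are 16 mm wide; open, the fingers measure 119 mm over their backs; the gripper's body (75 mm by 177 mm) begins 78 mm behind the grasp point.
Start: joints at [-1.411, 0.3, 1.521, -0, 1.321, -0.067], TCP at [0.124, -0.536, 0.224] pointing down, gripper open.
Joint ranges: [-3.03, 3.03], [-0.79, 2.21], [0.23, 2.52], [-1.04, 4.18], [0, 3.07], [-2.55, 2.55]. Speed limits (rad/s): [2.22, 2.22, 2.57, 3.14, 3.14, 3.14].

### API

Orientations are given as [roll, pitch, yaw] about the fixed x, y, z axes, in that order (R = Rz(yaw) Ry(pitch) Rx(roll)).
In Python, from station import get_obs, cams, workorder gives the robot as it stands.
- The arm moves only by the shell command python3 -m handwheel 'ROWS' [FORCE]. ROWS is JSON, a list of rows, each an object of numbers: "fingers": the opening, from -1 (shut) to 1 (fully open); "x", "y", "z": the shift along the tool's x, y, z in m; "spin": the turn about the tool's y in degrees. In form: [{"fingers": .., "x": .., "y": .., "z": .., "spin": ..}, ...]. A call has exactly 10 rows; each row is the pose to reach, as a shift and turn from the pose commanded when the call began, along the tool's axes at that moment; what a row does not reach only later rows make up. A row lasts 1/10 s, in which the tool goes at most 50 mm and 8.59 degrees, less where a joint would pass 70% of its speed; a pose out of reach is approached as far as the arm can. A call with a gripper value outside its range is refused whole. The fingers move at their own pace and stop on an object; FORCE is the grip in N (left out, the last holds). Time passes only in rows, so rows that repeat a pose let the fingers close, or fill a call up. It gives the time, the measured TCP pose, the force and the opening at its end, in the units of the state.
- get_obs(): the state, without advancing time (a new reading comes with each control period).
- cams.camera(name): name is "side" or "top"; returns (picture, depth): 420x560x3 uint8, red, green, blue; 420x560 float32, m along the optical axis (not along the pixel's ray), 0 where there is no reading.
- cams.get_calibration(name): a dict with "fx", "fy", "cx", "cy" (pixels), "view" (4x4, takes a point from world to camera coordinates). Camera axes: x right, y down, z forward; pixel columns grow to the right and rows downward; lengths in m; the calibration is good to about 2 mm. A picture is of the moment at which its call begins. get_calibration takes no time and is no camera call.
- workorder.hand_in(): hands the job in, once; it reports no verdict.
The state is a dict: "time_s": time; "qpos": joint angles; "joint_vel": joint speeds; "tau": joint torques, N m; "ee_pos": TCP position; "eef_rot": TCP orientation; "force": force on the tool from outside, world axes, zero at the start; "moment": the same for the moment, N m; "grip_width": finger opening in m.
Only numpy, scipy, OpenCV 4.12 (cv2) and the standard library are available. Lean on these libraries where they do the work, as an engineer would, in place of code of your own. Each camera call takes 0.05 s, during which the arm holds its last target. There are 200 camera calls.

## Working session

There is one attempt and no reset: what is moved stays moved. The work goes in short steps, Python scripts to look and compute and a shell command to move; the robot and the scene stay as the last step left them, time stands still between calls to the robot, and variables do not carry over. Pictures are saved under pics/ and viewed, about 8 in all and at most 12, crops included, and the job is handed in when it is done.

```bash
mkdir -p pics; ls
python3 - <<'E'
from station import get_obs,cams
import cv2,json
o=get_obs();print({k:o[k] for k in('time_s','ee_pos','eef_rot','grip_width')})
for n in('top','side'):
    p,d=cams.camera(n);cv2.imwrite(f'pics/{n}0.png',p[:,:,::-1]);c=cams.get_calibration(n);print(n,c)
E
```

```text
pics
{'time_s': 0.0, 'ee_pos': array([ 0.12362136, -0.53568293,  0.22387569]), 'eef_rot': array([-1.57071891e+00,  1.15798418e-03, -1.34398885e+00]), 'grip_width': 0.09403104848386458}
top {'fx': 527.1219572420697, 'fy': 527.1219572420697, 'cx': 279.4714570981543, 'cy': 209.46041810887888, 'view': array([[ 0.01340762, -0.99964149,  0.02317618,  0.06734308],
       [-0.98482276, -0.017213  , -0.17270742,  0.54379719],
       [ 0.17304443, -0.02050884, -0.98470047,  1.42279752],
       [ 0.        ,  0.        ,  0.        ,  1.        ]])}
side {'fx': 409.2769103769783, 'fy': 409.2769103769783, 'cx': 276.15614793427187, 'cy': 207.82136591447383, 'view': array([[-0.9259121 , -0.37744972, -0.01478112,  0.53021111],
       [-0.17523361,  0.46386801, -0.86840063,  0.10456515],
       [ 0.33463406, -0.8014725 , -0.49564289,  0.84232122],
       [ 0.        ,  0.        ,  0.        ,  1.        ]])}
```

View pics/top0.png

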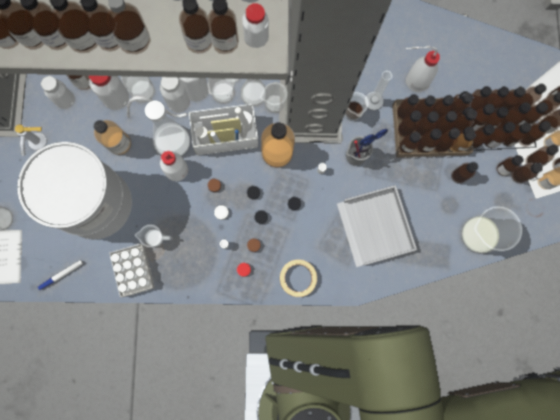

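View pics/side0.png

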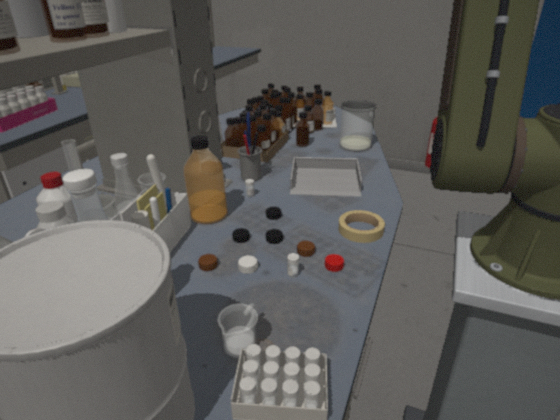

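The top view shows the black caps near (253,193), (261,217) and (294,204), the tray near (377,227), vial_1 near (224,244) and vial_2 near (322,168). Brown, red and white look-alikes lie to the left and below. Next I'll measure these.

```bash
cat > h.py <<'E'
from station import get_obs,cams
import cv2,numpy as np
def ray(n,uv,z):
    c=cams.get_calibration(n);V=c['view'];R=V[:3,:3];o=-R.T@V[:3,3]
    d=R.T@np.array([(uv[0]-c['cx'])/c['fx'],(uv[1]-c['cy'])/c['fy'],1]);return o+d*(z-o[2])/d[2]
def proj(n,p):
    c=cams.get_calibration(n);q=c['view'][:3,:3]@np.array(p)+c['view'][:3,3];return c['fx']*q[0]/q[2]+c['cx'],c['fy']*q[1]/q[2]+c['cy']
def caps(im,z=.012):
    x0,y0,x1,y1=225,150,420,275
    m=(im.max(2)<60).astype(np.uint8)*255;k=np.zeros_like(m);k[y0:y1,x0:x1]=m[y0:y1,x0:x1]
    n,l,s,c=cv2.connectedComponentsWithStats(k)
    return [(s[i,4],c[i].round(1),ray('top',c[i],z).round(4)[:2]) for i in range(1,n) if s[i,4]>40]
E
python3 - <<'E'
from h import *
im=cv2.imread('pics/top0.png')
for r in caps(im):print(*r)
for n,uv,z in(('vial1',(224,243.5),.045),('vial2',(322,167.5),.045),('white',(221,212),.018),('brown',(254,245),.018),('red',(244,270),.018),('tape',(299,278),.02),('brown2',(214,186),.018)):print(n,ray('top',uv,z).round(3))
c=im[150:290,200:430];cv2.imwrite('pics/crop.png',cv2.resize(c,None,fx=3.4,fy=3.4,interpolation=cv2.INTER_CUBIC))
E
```

```text
96 [253.2 192.2] [0.5976 0.1509]
96 [294.1 203.2] [0.5676 0.0333]
94 [261.  216.9] [0.5263 0.1272]
vial1 [0.445 0.227 0.045]
vial2 [ 0.666 -0.043  0.045]
white [0.538 0.241 0.018]
brown [0.445 0.145 0.018]
red [0.375 0.172 0.018]
tape [0.355 0.018 0.02 ]
brown2 [0.612 0.263 0.018]
```

View pics/crop.png

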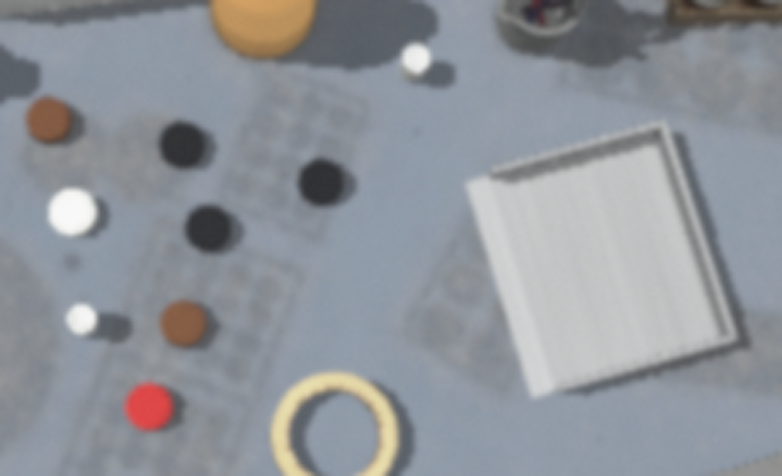

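Run:
```python
from h import *
def f(u,v,z):return ray('top',(200+u/3.4,150+v/3.4),z)[:2]
F1,F2=f(468,183,0),f(540,397,0); B1,B2=f(664,123,.038),f(742,345,.038)
print(F1,F2,B1,B2)
fm=(F1+F2)/2;bm=(B1+B2)/2;a=bm-fm;print('len',np.linalg.norm(a),'w',np.linalg.norm(F1-F2),np.linalg.norm(B1-B2))
e=(B1-B2)+(F1-F2);e/=np.linalg.norm(e);a/=np.linalg.norm(a);print('a',a,'perp from e',(e[1],-e[0]))
ax=np.array([e[1],-e[0]]);ax=ax if ax@a>0 else -ax
ax=(ax+a);ax/=np.linalg.norm(ax);ay=np.array([-ax[1],ax[0]])
O=(fm+ax*95+0*fm) if 0 else ((fm+ax*.095)+(bm-ax*.078))/2
print('O',O,'ax',ax,'ay',ay,'yawtool(z=-ax)',np.degrees(np.arctan2(ax[0],-ax[1])))
for n,p in dict(c1=(.5976,.1509),c3=(.5676,.0333),c2=(.5263,.1272),v1=(.445,.227),v2=(.666,-.043),white=(.538,.241),brown=(.445,.145),brown2=(.612,.263)).items():
    q=np.array(p)-O;print(n,(q@ax).round(3),(q@ay).round(3))
# amber bottle, pen pot via depth
d=cams.camera('top')[1]
for n,uv in dict(amber=(278,131),pen=(360,152),penTop=(375,135),amb2=(110,130),wash=(172,160)).items():
    c=cams.get_calibration('top');zz=np.median(d[uv[1]-1:uv[1]+2,uv[0]-1:uv[0]+2]);V=c['view']
    p=np.array([(uv[0]-c['cx'])/c['fx'],(uv[1]-c['cy'])/c['fy'],1])*zz;print(n,(V[:3,:3].T@(p-V[:3,3])).round(3))
```

```text
[ 0.57034813 -0.09317317] [ 0.38998701 -0.15229761] [ 0.6170884  -0.25259905] [ 0.43228571 -0.31216808]
len 0.16573932729481458 w 0.18980472382299227 0.19416617058932925
a [ 0.26861148 -0.9632486 ] perp from e (np.float64(0.30912193726256115), np.float64(-0.9510224118826229))
O [ 0.50488323 -0.21069695] ax [ 0.28893139 -0.95734981] ay [0.95734981 0.28893139] yawtool(z=-ax) 16.79399047005499
c1 -0.319 0.193
c3 -0.215 0.131
c2 -0.317 0.118
v1 -0.436 0.069
v2 -0.114 0.203
white -0.423 0.162
brown -0.358 0.045
brown2 -0.423 0.239
amber [0.719 0.085 0.2  ]
pen [ 0.706 -0.147  0.071]
penTop [ 0.726 -0.171  0.164]
amb2 [0.732 0.53  0.143]
wash [0.656 0.365 0.13 ]
```

```bash
python3 -m handwheel '[{"fingers":-0.47,"x":-0.03,"y":0,"z":0.035,"spin":-8},{"fingers":-0.47,"x":-0.06,"y":0,"z":0.07,"spin":-16},{"fingers":-0.47,"x":-0.09,"y":0,"z":0.105,"spin":-24},{"fingers":-0.47,"x":-0.12,"y":0,"z":0.14,"spin":-32},{"fingers":-0.47,"x":-0.15,"y":0,"z":0.175,"spin":-40},{"fingers":-0.47,"x":-0.18,"y":0,"z":0.21,"spin":-48},{"fingers":-0.47,"x":-0.21,"y":0,"z":0.245,"spin":-56},{"fingers":-0.47,"x":-0.24,"y":0,"z":0.28,"spin":-64},{"fingers":-0.47,"x":-0.26,"y":0,"z":0.31,"spin":-66},{"fingers":-0.47,"x":-0.26,"y":0,"z":0.31,"spin":-66}]'
```

```text
time_s: 1.15
ee_pos: [0.369, -0.2103, 0.2244]
eef_rot: [-1.57, -0.0, -0.187]
force: [0.4, -0.8, 0.3]
grip_width: 0.0245
```

```bash
python3 -m handwheel '[{"fingers":-0.47,"x":0.017,"y":0,"z":0.035,"spin":0},{"fingers":-0.47,"x":0.034,"y":0,"z":0.07,"spin":0},{"fingers":-0.47,"x":0.051,"y":0,"z":0.106,"spin":0},{"fingers":-0.47,"x":0.067,"y":0,"z":0.142,"spin":0},{"fingers":-0.47,"x":0.084,"y":0,"z":0.177,"spin":0},{"fingers":-0.47,"x":0.1,"y":0,"z":0.212,"spin":0},{"fingers":-0.47,"x":0.117,"y":0,"z":0.248,"spin":0},{"fingers":-0.47,"x":0.134,"y":0.03,"z":0.283,"spin":0},{"fingers":-0.47,"x":0.15,"y":0.07,"z":0.319,"spin":0},{"fingers":-0.47,"x":0.15,"y":0.1,"z":0.319,"spin":0}]'
cat >> h.py <<'E'
O=np.array([.5049,-.2107]);AX=np.array([.289,-.957]);AY=np.array([.957,.289])
def T(p):q=np.array(p)[:2]-O;return np.array([q@AX,q@AY]).round(3)
def W(a,b):return O+a*AX+b*AY
def sh(p,q,z=None):  # tool shift from current TCP to world xy p
    o=get_obs();y=o['eef_rot'][2];d=np.array(p)-o['ee_pos'][:2]
    return (d@[np.cos(y),np.sin(y)]).round(3),(d@[-np.sin(y),np.cos(y)]).round(3)
E
python3 - <<'E'
from h import *
im=cams.camera('top')[0][:,:,::-1].copy();cv2.imwrite('pics/t1.png',im);o=get_obs();print(o['ee_pos'],o['eef_rot'])
cv2.imwrite('pics/t1c.png',cv2.resize(im[100:300,180:440],None,fx=3,fy=3))
for r in caps(im):print(*r)
E
```

```text
time_s: 2.15
ee_pos: [0.5765, 0.0734, 0.1226]
eef_rot: [-1.571, -0.0, -0.191]
force: [0.4, -0.4, -0.7]
grip_width: 0.0254
[0.5735637  0.07241102 0.11664993] [-1.57287923  0.00814175 -0.19104884]
88 [253.3 192.3] [0.5974 0.1506]
```

View pics/t1c.png

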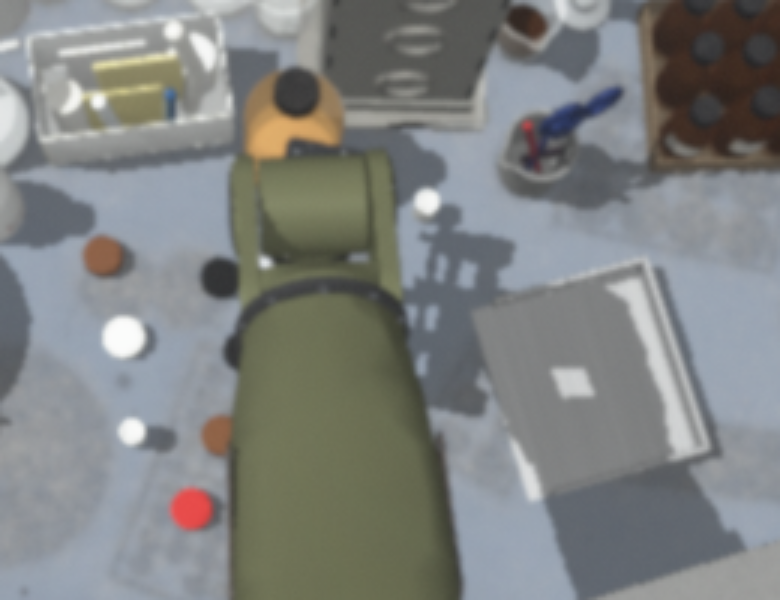

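The top view is now blocked by the arm and the wrist is near the amber bottle (crop 300,110). Next I'll check the gap from the side.

Run:
```python
from h import *
im=cams.camera('side')[0][:,:,::-1].copy();cv2.imwrite('pics/s1c.png',cv2.resize(im[60:300,140:420],None,fx=2.6,fy=2.6));o=get_obs();print(o['ee_pos'],o['eef_rot'],o['time_s'])
```

```text
[0.57345151 0.07145741 0.11972018] [-1.5729961   0.00797985 -0.19170802] 2.25
```

View pics/s1c.png

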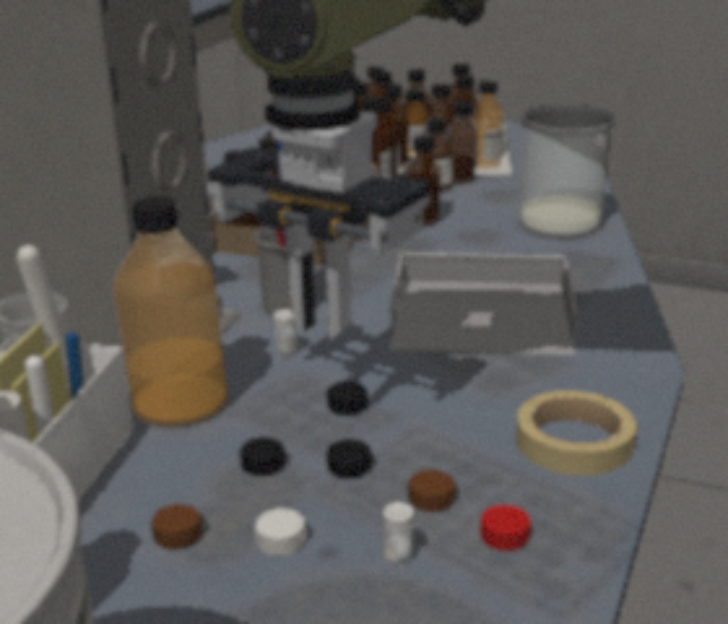

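The side view shows caps at crop (347,397), (263,455) and (349,458), and the bottle base near (178,398). The gripper hangs clear of the bottle.

Run:
```python
from h import *
g=lambda u,v:(140+u/2.6,60+v/2.6)
print('bottle',ray('side',g(178,393),0),ray('side',g(128,385),.0),ray('side',g(228,388),0))
for p in((347,390),(263,447),(349,451)):print(ray('side',g(*p),.018))
print('tray front',ray('side',g(388,350),0),ray('side',g(576,350),0))
print('c3 start',sh((.576,.0745),0))
```

```text
bottle [0.72915834 0.06814103 0.        ] [0.78343155 0.07194295 0.        ] [0.6882414  0.04228556 0.        ]
[0.56579691 0.03344519 0.018     ]
[0.59583432 0.14928712 0.018     ]
[0.52447421 0.1287295  0.018     ]
tray front [ 0.5699782  -0.08679998  0.        ] [ 0.38870828 -0.1548521   0.        ]
c3 start (np.float64(0.002), np.float64(0.003))
```

```bash
python3 -m handwheel '[{"fingers":-0.47,"x":0,"y":0.015,"z":0,"spin":0},{"fingers":-0.47,"x":0,"y":0.03,"z":0,"spin":0},{"fingers":-0.47,"x":0,"y":0.045,"z":0,"spin":0},{"fingers":-0.47,"x":0,"y":0.06,"z":0,"spin":0},{"fingers":-0.47,"x":0,"y":0.072,"z":0,"spin":0},{"fingers":-0.47,"x":0,"y":0.083,"z":0,"spin":0},{"fingers":-0.47,"x":0,"y":0.09,"z":0,"spin":0},{"fingers":-0.47,"x":0,"y":0.095,"z":0,"spin":0},{"fingers":-0.47,"x":0,"y":0.095,"z":0,"spin":0},{"fingers":-0.47,"x":0,"y":0.095,"z":0,"spin":0}]'
python3 - <<'E'
from h import *
im=cams.camera('side')[0][:,:,::-1].copy();cv2.imwrite('pics/s2c.png',cv2.resize(im[60:300,140:420],None,fx=2.6,fy=2.6));o=get_obs();print(o['ee_pos'],o['eef_rot'],o['time_s'])
for t in((.04,.0),(-.06,.05),(.045,.045)):p=W(*t)-.0223*np.array([-.19,-.982]);print(t,sh(p,0))
E
```

```text
time_s: 3.25
ee_pos: [0.5756, 0.0717, 0.0298]
eef_rot: [-1.571, -0.0, -0.192]
force: [-0.4, 0.3, 0.2]
grip_width: 0.0247
[0.57571094 0.07167134 0.02995783] [-1.57058406e+00 -8.16196765e-04 -1.92058438e-01] 3.3
(0.04, 0.0) (np.float64(0.003), np.float64(-0.304))
(-0.06, 0.05) (np.float64(0.001), np.float64(-0.192))
(0.045, 0.045) (np.float64(0.045), np.float64(-0.287))
```

View pics/s2c.png

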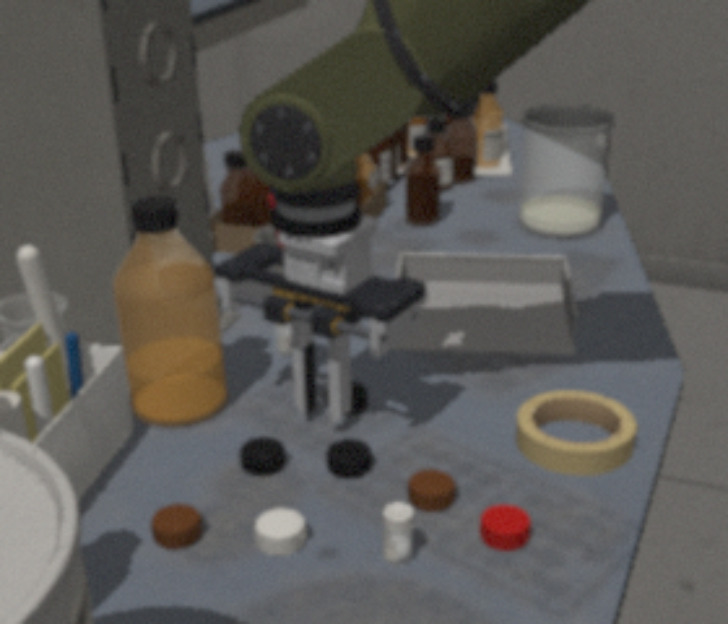

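```bash
python3 - <<'E'
from h import *
for p in((.5757,.0717,.011),(.5667,.0334,.009)):
    u,v=proj('side',p);print((u-140)*2.6,(v-60)*2.6)
E
python3 -m handwheel '[{"fingers":-0.47,"x":0,"y":0.003,"z":-0.006,"spin":0},{"fingers":-0.47,"x":0,"y":0.003,"z":-0.014,"spin":0},{"fingers":-0.47,"x":0,"y":0.003,"z":-0.022,"spin":0},{"fingers":-0.47,"x":0,"y":0.003,"z":-0.030,"spin":0},{"fingers":-0.47,"x":0,"y":0.003,"z":-0.040,"spin":0},{"fingers":-0.47,"x":0,"y":0.003,"z":-0.05,"spin":0},{"fingers":-0.47,"x":0,"y":0.003,"z":-0.06,"spin":0},{"fingers":-0.47,"x":0,"y":0.003,"z":-0.07,"spin":0},{"fingers":-0.47,"x":0,"y":0.003,"z":-0.08,"spin":0},{"fingers":-0.47,"x":0,"y":0.003,"z":-0.085,"spin":0}]'
python3 - <<'E'
from h import *
im=cams.camera('side')[0][:,:,::-1].copy();cv2.imwrite('pics/s3c.png',cv2.resize(im[60:300,140:420],None,fx=2.6,fy=2.6))
E
```

```text
321.0964288370423 414.3198870012154
346.3040370993384 398.09295782987124
time_s: 4.3
ee_pos: [0.559, -0.0128, 0.0265]
eef_rot: [-1.571, 0.0, -0.193]
force: [-0.2, -0.2, -0.3]
grip_width: 0.025
```

View pics/s3c.png

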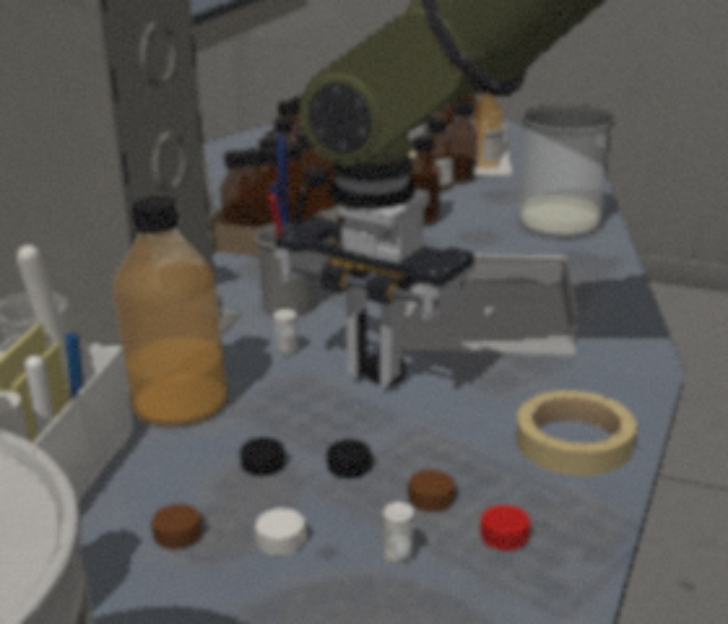

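The cap is nested ahead of the fingers at crop (375,365), so I'll keep pushing.

```bash
python3 -m handwheel '[{"fingers":-0.47,"x":0,"y":0,"z":-0.01,"spin":0},{"fingers":-0.47,"x":0,"y":0,"z":-0.02,"spin":0},{"fingers":-0.47,"x":0,"y":0,"z":-0.03,"spin":0},{"fingers":-0.47,"x":0,"y":0,"z":-0.04,"spin":0},{"fingers":-0.47,"x":0,"y":0,"z":-0.05,"spin":0},{"fingers":-0.47,"x":0,"y":0,"z":-0.06,"spin":0},{"fingers":-0.47,"x":0,"y":0,"z":-0.07,"spin":0},{"fingers":-0.47,"x":0,"y":0,"z":-0.08,"spin":0},{"fingers":-0.47,"x":0,"y":0,"z":-0.09,"spin":0},{"fingers":-0.47,"x":0,"y":0,"z":-0.1,"spin":0}]'
python3 -m handwheel '[{"fingers":-0.47,"x":0,"y":0,"z":-0.012,"spin":0},{"fingers":-0.47,"x":0,"y":0,"z":-0.024,"spin":0},{"fingers":-0.47,"x":0,"y":0,"z":-0.036,"spin":0},{"fingers":-0.47,"x":0,"y":0,"z":-0.048,"spin":0},{"fingers":-0.47,"x":0,"y":0,"z":-0.06,"spin":0},{"fingers":-0.47,"x":0,"y":0,"z":-0.072,"spin":0},{"fingers":-0.47,"x":0,"y":0,"z":-0.084,"spin":0},{"fingers":-0.47,"x":0,"y":0,"z":-0.096,"spin":0},{"fingers":-0.47,"x":0,"y":0,"z":-0.108,"spin":0},{"fingers":-0.47,"x":0,"y":0,"z":-0.118,"spin":0}]'
python3 - <<'E'
from h import *
o=get_obs();print(T(o['ee_pos']))
d=np.array([-.19,-.982]);s=np.array([.5255,.1278])-.042*d;print(s,sh(s,0))
E
```

```text
time_s: 5.35
ee_pos: [0.5399, -0.1108, 0.0265]
eef_rot: [-1.571, -0.0, -0.192]
force: [-0.6, -0.4, 0.5]
grip_width: 0.0251
time_s: 6.35
ee_pos: [0.5173, -0.2269, 0.0265]
eef_rot: [-1.571, -0.0, -0.192]
force: [0.2, 0.7, 0.7]
grip_width: 0.0249
[0.019 0.007]
[0.53348  0.169044] (np.float64(-0.06), np.float64(0.392))
```

```bash
python3 -m handwheel '[{"fingers":-0.47,"x":0,"y":-0.03,"z":0.015,"spin":0},{"fingers":-0.47,"x":0,"y":-0.07,"z":0.03,"spin":0},{"fingers":-0.47,"x":-0.005,"y":-0.09,"z":0.075,"spin":0},{"fingers":-0.47,"x":-0.015,"y":-0.09,"z":0.12,"spin":0},{"fingers":-0.47,"x":-0.025,"y":-0.09,"z":0.165,"spin":0},{"fingers":-0.47,"x":-0.035,"y":-0.09,"z":0.21,"spin":0},{"fingers":-0.47,"x":-0.045,"y":-0.09,"z":0.255,"spin":0},{"fingers":-0.47,"x":-0.05,"y":-0.09,"z":0.3,"spin":0},{"fingers":-0.47,"x":-0.055,"y":-0.09,"z":0.345,"spin":0},{"fingers":-0.47,"x":-0.06,"y":-0.09,"z":0.39,"spin":0}]'
python3 -m handwheel '[{"fingers":-0.47,"x":0,"y":0,"z":0.002,"spin":0},{"fingers":-0.47,"x":0,"y":0.015,"z":0.002,"spin":0},{"fingers":-0.47,"x":0,"y":0.03,"z":0.002,"spin":0},{"fingers":-0.47,"x":0,"y":0.045,"z":0.002,"spin":0},{"fingers":-0.47,"x":0,"y":0.06,"z":0.002,"spin":0},{"fingers":-0.47,"x":0,"y":0.072,"z":0.002,"spin":0},{"fingers":-0.47,"x":0,"y":0.082,"z":0.002,"spin":0},{"fingers":-0.47,"x":0,"y":0.09,"z":0.002,"spin":0},{"fingers":-0.47,"x":0,"y":0.09,"z":0.002,"spin":0},{"fingers":-0.47,"x":0,"y":0.09,"z":0.002,"spin":0}]'
python3 - <<'E'
from h import *
o=get_obs();print(o['ee_pos'],'c2 rel',sh((.5255,.1278),0))
p=W(.035,-.05)-.0223*np.array([-.19,-.982]);print('end',sh(p,0))
im=cams.camera('side')[0][:,:,::-1].copy();cv2.imwrite('pics/s4c.png',cv2.resize(im[60:300,140:420],None,fx=2.6,fy=2.6))
E
```

```text
time_s: 7.35
ee_pos: [0.5332, 0.1701, 0.1166]
eef_rot: [-1.571, -0.0, -0.192]
force: [0.4, -0.9, 0.9]
grip_width: 0.0248
time_s: 8.35
ee_pos: [0.5337, 0.1705, 0.0267]
eef_rot: [-1.571, -0.0, -0.192]
force: [-0.0, -0.3, -0.1]
grip_width: 0.0252
[0.53368892 0.17050803 0.02668701] c2 rel (np.float64(0.0), np.float64(-0.043))
end (np.float64(0.017), np.float64(-0.412))
```

View pics/s4c.png

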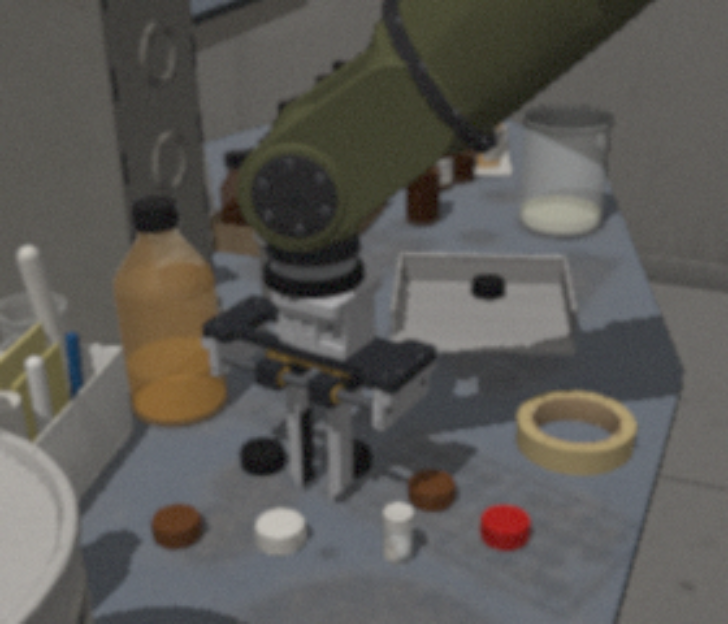

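cap_3 lies flat in the tray at crop (488,287), and the fingers are behind cap_2. Next I'll push cap_2.

```bash
python3 -m handwheel '[{"fingers":-0.47,"x":0,"y":0,"z":-0.007,"spin":0},{"fingers":-0.47,"x":0,"y":0,"z":-0.014,"spin":0},{"fingers":-0.47,"x":0,"y":0,"z":-0.021,"spin":0},{"fingers":-0.47,"x":0,"y":0,"z":-0.03,"spin":0},{"fingers":-0.47,"x":0.001,"y":0,"z":-0.042,"spin":0},{"fingers":-0.47,"x":0.001,"y":0,"z":-0.054,"spin":0},{"fingers":-0.47,"x":0.002,"y":0,"z":-0.066,"spin":0},{"fingers":-0.47,"x":0.003,"y":0,"z":-0.078,"spin":0},{"fingers":-0.47,"x":0.003,"y":0,"z":-0.09,"spin":0},{"fingers":-0.47,"x":0.004,"y":0,"z":-0.102,"spin":0}]'
python3 -m handwheel '[{"fingers":-0.47,"x":0.001,"y":0,"z":-0.012,"spin":0},{"fingers":-0.47,"x":0.001,"y":0,"z":-0.024,"spin":0},{"fingers":-0.47,"x":0.002,"y":0,"z":-0.036,"spin":0},{"fingers":-0.47,"x":0.002,"y":0,"z":-0.048,"spin":0},{"fingers":-0.47,"x":0.003,"y":0,"z":-0.06,"spin":0},{"fingers":-0.47,"x":0.003,"y":0,"z":-0.072,"spin":0},{"fingers":-0.47,"x":0.004,"y":0,"z":-0.084,"spin":0},{"fingers":-0.47,"x":0.004,"y":0,"z":-0.096,"spin":0},{"fingers":-0.47,"x":0.005,"y":0,"z":-0.108,"spin":0},{"fingers":-0.47,"x":0.005,"y":0,"z":-0.12,"spin":0}]'
python3 -m handwheel '[{"fingers":-0.47,"x":0.001,"y":0,"z":-0.01,"spin":0},{"fingers":-0.47,"x":0.001,"y":0,"z":-0.02,"spin":0},{"fingers":-0.47,"x":0.002,"y":0,"z":-0.03,"spin":0},{"fingers":-0.47,"x":0.002,"y":0,"z":-0.04,"spin":0},{"fingers":-0.47,"x":0.002,"y":0,"z":-0.05,"spin":0},{"fingers":-0.47,"x":0.003,"y":0,"z":-0.06,"spin":0},{"fingers":-0.47,"x":0.003,"y":0,"z":-0.07,"spin":0},{"fingers":-0.47,"x":0.004,"y":0,"z":-0.08,"spin":0},{"fingers":-0.47,"x":0.004,"y":0,"z":-0.09,"spin":0},{"fingers":-0.47,"x":0.004,"y":0,"z":-0.1,"spin":0}]'
python3 -m handwheel '[{"fingers":-0.47,"x":0.001,"y":0,"z":-0.01,"spin":0},{"fingers":-0.47,"x":0.001,"y":0,"z":-0.02,"spin":0},{"fingers":-0.47,"x":0.002,"y":0,"z":-0.03,"spin":0},{"fingers":-0.47,"x":0.002,"y":0,"z":-0.04,"spin":0},{"fingers":-0.47,"x":0.002,"y":0,"z":-0.05,"spin":0},{"fingers":-0.47,"x":0.003,"y":0,"z":-0.06,"spin":0},{"fingers":-0.47,"x":0.003,"y":0,"z":-0.07,"spin":0},{"fingers":-0.47,"x":0.004,"y":0,"z":-0.08,"spin":0},{"fingers":-0.47,"x":0.004,"y":0,"z":-0.086,"spin":0},{"fingers":-0.47,"x":0.004,"y":0,"z":-0.09,"spin":0}]'
python3 - <<'E'
from h import *
o=get_obs();print(T(o['ee_pos']))
d=np.array([-.5,-.866]);s=np.array([.5966,.15])-.042*d;print(s,sh(s,0))
E
```

```text
time_s: 9.4
ee_pos: [0.5177, 0.0685, 0.0264]
eef_rot: [-1.571, 0.0, -0.192]
force: [0.8, -0.1, 0.7]
grip_width: 0.0248
time_s: 10.4
ee_pos: [0.4998, -0.0502, 0.0265]
eef_rot: [-1.571, -0.0, -0.192]
force: [-0.0, -0.0, 0.6]
grip_width: 0.0248
time_s: 11.4
ee_pos: [0.4846, -0.1489, 0.0264]
eef_rot: [-1.571, -0.0, -0.192]
force: [0.1, 0.7, -0.7]
grip_width: 0.0245
time_s: 12.4
ee_pos: [0.4714, -0.2378, 0.0264]
eef_rot: [-1.571, -0.0, -0.192]
force: [0.5, 0.5, -0.1]
grip_width: 0.0247
[ 0.016 -0.04 ]
[0.6176   0.186372] (np.float64(0.062), np.float64(0.444))
```

```bash
python3 -m handwheel '[{"fingers":-0.47,"x":0,"y":-0.03,"z":0.015,"spin":0},{"fingers":-0.47,"x":0,"y":-0.07,"z":0.03,"spin":0},{"fingers":-0.47,"x":0,"y":-0.1,"z":0.06,"spin":2},{"fingers":-0.47,"x":0,"y":-0.12,"z":0.09,"spin":5},{"fingers":-0.47,"x":0,"y":-0.13,"z":0.12,"spin":8},{"fingers":-0.47,"x":0,"y":-0.13,"z":0.14,"spin":11},{"fingers":-0.47,"x":0,"y":-0.13,"z":0.15,"spin":14},{"fingers":-0.47,"x":0,"y":-0.13,"z":0.15,"spin":17},{"fingers":-0.47,"x":0,"y":-0.13,"z":0.15,"spin":19},{"fingers":-0.47,"x":0,"y":-0.13,"z":0.15,"spin":19}]'
python3 - <<'E'
from h import *
im,d=cams.camera('top');im=im[:,:,::-1].copy();c=cams.get_calibration('top');V=c['view']
v,u=np.mgrid[0:420,0:560];P=np.stack([(u-c['cx'])/c['fx']*d,(v-c['cy'])/c['fy']*d,d],-1);P=(P-V[:3,3])@V[:3,:3]
P=P[d>0]
for y in np.arange(.02,.32,.02):
  r=[]
  for x in np.arange(.64,.78,.015):
    m=(abs(P[:,0]-x)<.0075)&(abs(P[:,1]-y)<.01);r.append(int(1000*P[m,2].max()) if m.any() else -1)
  print(round(y,2),r)
print(caps(im))
s=np.array([.6176,.1864]);print(get_obs()['ee_pos'],sh(s,0))
cv2.imwrite('pics/t5.png',cv2.resize(im[100:300,180:440],None,fx=3,fy=3))
E
```

```text
time_s: 13.4
ee_pos: [0.5001, -0.0898, 0.1565]
eef_rot: [-1.571, 0.0, -0.524]
force: [0.6, 0.3, -0.3]
grip_width: 0.0249
0.02 [4, 8, 5, 8, 8, 7, 5, 10, 24, 716]
0.04 [7, 9, 8, 90, 144, 149, 146, 141, 37, 713]
0.06 [5, 8, 21, 145, 165, 202, 206, 157, 141, 713]
0.08 [10, 5, 138, 159, 203, 205, 204, 201, 129, 426]
0.1 [6, 6, 135, 150, 200, 204, 207, 205, 145, 702]
0.12 [8, 8, 7, 143, 152, 160, 159, 152, 137, 425]
0.14 [6, 6, 7, 7, 7, 95, 93, 85, 84, 425]
0.16 [4, 8, 5, 6, 5, 8, 92, -1, 4, 425]
0.18 [10, 7, 4, 6, 6, 8, 87, -1, 173, 425]
0.2 [5, 9, 8, 8, 5, 8, 123, 126, 116, 425]
0.22 [5, 7, 7, 9, 10, 88, 86, 127, -1, 426]
0.24 [5, 9, 6, 5, 6, 88, 86, 123, 123, 426]
0.26 [19, 6, 5, 7, 6, 90, 138, 124, 129, 425]
0.28 [18, 10, 7, 8, 5, 88, 117, 118, 114, 426]
0.3 [7, 5, 7, 8, 10, 91, 118, 121, 117, 425]
[(np.int32(84), array([253.5, 192.4]), array([0.5971, 0.1502])), (np.int32(103), array([393.7, 223.9]), array([ 0.5127, -0.2517])), (np.int32(119), array([396.4, 239.7]), array([ 0.4674, -0.2582]))]
[ 0.50014086 -0.08988955  0.15643855] (np.float64(-0.036), np.float64(0.298))
```

View pics/t5.png

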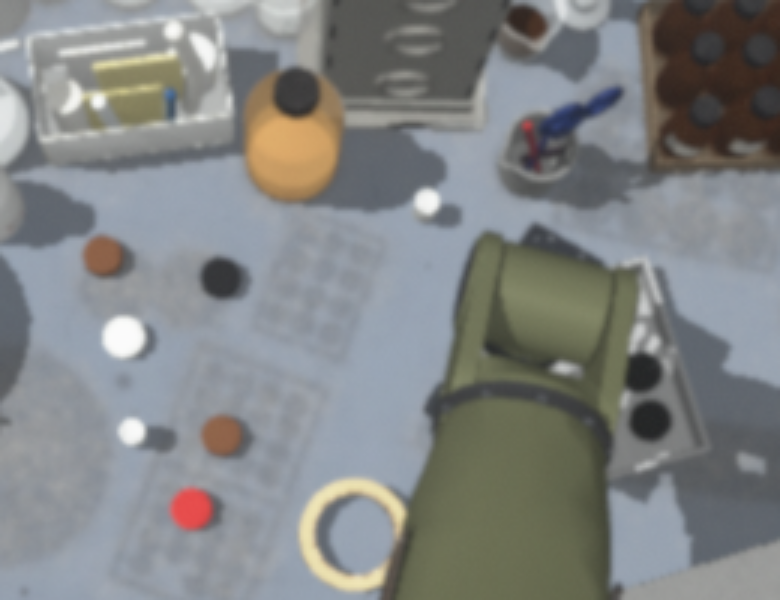

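Both caps lie in the tray at crop (640,372) and (650,420), and cap_1 is still at (222,278). The bottle is wider than I'd assumed, so next I'll choose the yaw and push direction for clearance.

Run:
```python
import numpy as np
B=np.array([.712,.081]);c=np.array([.597,.150])
for yaw in(-25,-18,-11,-5,0,5,10):
  y=np.radians(yaw);X=np.array([np.cos(y),np.sin(y)]);Z=np.array([-X[1],X[0]])
  for off in(0,15,25,32):
    a=np.radians(-off);R=np.array([[np.cos(a),-np.sin(a)],[np.sin(a),np.cos(a)]]);d=R@(-Z)
    best=9
    t0=c+.0223*Z
    path=[t0+.02*Z*k for k in(1,.5)]+[t0+d*s for s in np.arange(0,.15,.005)]
    for t in path:
      q=B-t;dx=max(abs(q@X)-.0885,0);dz=max(abs(q@Z)-.0375,0);best=min(best,np.hypot(dx,dz))
    print(yaw,off,d.round(2),'gap mm',round((best-.046)*1000))
```

```text
-25 0 [-0.42 -0.91] gap mm -1
-25 15 [-0.64 -0.77] gap mm -1
-25 25 [-0.77 -0.64] gap mm -1
-25 32 [-0.84 -0.54] gap mm -1
-18 0 [-0.31 -0.95] gap mm -4
-18 15 [-0.54 -0.84] gap mm -1
-18 25 [-0.68 -0.73] gap mm -1
-18 32 [-0.77 -0.64] gap mm -1
-11 0 [-0.19 -0.98] gap mm -8
-11 15 [-0.44 -0.9 ] gap mm -2
-11 25 [-0.59 -0.81] gap mm 1
-11 32 [-0.68 -0.73] gap mm 2
-5 0 [-0.09 -1.  ] gap mm -14
-5 15 [-0.34 -0.94] gap mm -4
-5 25 [-0.5  -0.87] gap mm 1
-5 32 [-0.6 -0.8] gap mm 4
0 0 [ 0. -1.] gap mm -20
0 15 [-0.26 -0.97] gap mm -6
0 25 [-0.42 -0.91] gap mm 1
0 32 [-0.53 -0.85] gap mm 5
5 0 [ 0.09 -1.  ] gap mm -26
5 15 [-0.17 -0.98] gap mm -10
5 25 [-0.34 -0.94] gap mm -1
5 32 [-0.45 -0.89] gap mm 5
10 0 [ 0.17 -0.98] gap mm -33
10 15 [-0.09 -1.  ] gap mm -15
10 25 [-0.26 -0.97] gap mm -4
10 32 [-0.37 -0.93] gap mm 3
```

Nesting leaves too little clearance there. For cap_1 I'll shut the fingers and push along tool x with the flat finger face, so the gripper body lies lengthways along the path, well clear of the bottle.

```bash
python3 -m handwheel '[{"fingers":-1,"x":-0.005,"y":0,"z":0.033,"spin":8},{"fingers":-1,"x":-0.01,"y":0,"z":0.066,"spin":16},{"fingers":-1,"x":-0.016,"y":0,"z":0.1,"spin":24},{"fingers":-1,"x":-0.021,"y":0,"z":0.133,"spin":32},{"fingers":-1,"x":-0.027,"y":0,"z":0.166,"spin":40},{"fingers":-1,"x":-0.032,"y":0,"z":0.2,"spin":48},{"fingers":-1,"x":-0.037,"y":0,"z":0.23,"spin":56},{"fingers":-1,"x":-0.042,"y":0,"z":0.265,"spin":64},{"fingers":-1,"x":-0.048,"y":0,"z":0.298,"spin":72},{"fingers":-1,"x":-0.048,"y":0,"z":0.298,"spin":73.2}]'
python3 -m handwheel '[{"fingers":-1,"x":0,"y":0,"z":0,"spin":0},{"fingers":-1,"x":0,"y":0,"z":0,"spin":0},{"fingers":-1,"x":0,"y":0.01,"z":0,"spin":0},{"fingers":-1,"x":0,"y":0.02,"z":0,"spin":0},{"fingers":-1,"x":0,"y":0.03,"z":0,"spin":0},{"fingers":-1,"x":0,"y":0.04,"z":0,"spin":0},{"fingers":-1,"x":0,"y":0.05,"z":0,"spin":0},{"fingers":-1,"x":0,"y":0.06,"z":0,"spin":0},{"fingers":-1,"x":0,"y":0.07,"z":0,"spin":0},{"fingers":-1,"x":0,"y":0.07,"z":0,"spin":0}]'
python3 - <<'E'
from h import *
o=get_obs();print(o['eef_rot'],'c1',sh((.5967,.150),0),'goal cap',sh(W(-.02,.02),0))
im=cams.camera('side')[0][:,:,::-1].copy();cv2.imwrite('pics/s6c.png',cv2.resize(im[60:300,140:420],None,fx=2.6,fy=2.6))
E
```

```text
time_s: 14.45
ee_pos: [0.6079, 0.1952, 0.1559]
eef_rot: [-1.571, 0.0, -1.803]
force: [0.5, 0.0, 0.2]
grip_width: 0.0003
time_s: 15.45
ee_pos: [0.607, 0.1919, 0.0847]
eef_rot: [-1.573, -0.001, -1.801]
force: [-0.2, -0.0, -0.2]
grip_width: 0.0005
[-1.57289225e+00 -1.05118638e-03 -1.80123925e+00] c1 (np.float64(0.043), np.float64(-0.0)) goal cap (np.float64(0.388), np.float64(-0.0))
```

View pics/s6c.png

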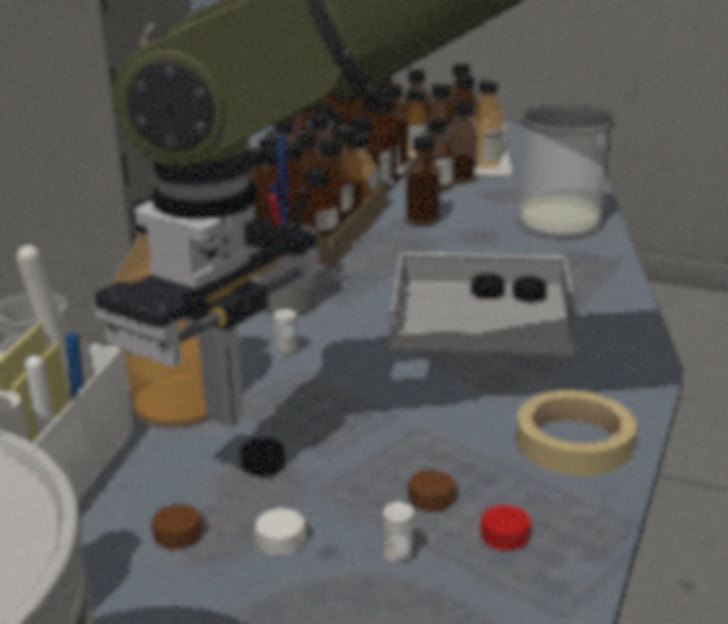

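Two caps are in the tray and cap_1 is at crop (263,456), with the shut fingers aligned above and behind it. Next I'll descend and push about 0.36 m along +x.

```bash
python3 -m handwheel '[{"fingers":-1,"x":0,"y":0.012,"z":0,"spin":0},{"fingers":-1,"x":0,"y":0.024,"z":0,"spin":0},{"fingers":-1,"x":0,"y":0.036,"z":0,"spin":0},{"fingers":-1,"x":0,"y":0.046,"z":0,"spin":0},{"fingers":-1,"x":0,"y":0.054,"z":0,"spin":0},{"fingers":-1,"x":0,"y":0.059,"z":0,"spin":0},{"fingers":-1,"x":0,"y":0.059,"z":0,"spin":0},{"fingers":-1,"x":0.005,"y":0.059,"z":0,"spin":0},{"fingers":-1,"x":0.01,"y":0.059,"z":0,"spin":0},{"fingers":-1,"x":0.016,"y":0.059,"z":0,"spin":0}]'
python3 -m handwheel '[{"fingers":-1,"x":0.008,"y":0,"z":0,"spin":0},{"fingers":-1,"x":0.016,"y":0,"z":0,"spin":0},{"fingers":-1,"x":0.024,"y":0,"z":0,"spin":0},{"fingers":-1,"x":0.032,"y":0,"z":0,"spin":0},{"fingers":-1,"x":0.04,"y":0,"z":0,"spin":0},{"fingers":-1,"x":0.048,"y":0,"z":0,"spin":0},{"fingers":-1,"x":0.056,"y":0,"z":0,"spin":0},{"fingers":-1,"x":0.064,"y":0,"z":0,"spin":0},{"fingers":-1,"x":0.072,"y":0,"z":0,"spin":0},{"fingers":-1,"x":0.08,"y":0,"z":0,"spin":0}]'
python3 - <<'E'
from h import *
im=cams.camera('side')[0][:,:,::-1].copy();cv2.imwrite('pics/s7.png',im)
o=get_obs();x=np.array([np.cos(o['eef_rot'][2]),np.sin(o['eef_rot'][2])]);pc=o['ee_pos'][:2]+.0315*x
print('expected cap px',proj('side',(*pc,.009)),pc)
m=(im.max(2)<55).astype(np.uint8);m[:150]=0;m[270:]=0;m[:,:205]=0;m[:,300:]=0
n,l,s,c=cv2.connectedComponentsWithStats(m)
print([(s[i].tolist(),c[i].round(1)) for i in range(1,n) if s[i,4]>30])
E
```

```text
time_s: 16.5
ee_pos: [0.6041, 0.1761, 0.0279]
eef_rot: [-1.57, 0.0, -1.801]
force: [0.3, -0.1, 0.6]
grip_width: 0.0007
time_s: 17.5
ee_pos: [0.5857, 0.0981, 0.0276]
eef_rot: [-1.571, 0.0, -1.801]
force: [0.6, 2.6, 4.2]
grip_width: 0.0006
expected cap px (np.float64(263.43023756648876), np.float64(218.79879721685364)) [0.5782588  0.06643175]
[([236, 150, 34, 6, 156], array([252.3, 151.9])), ([216, 155, 72, 39, 870], array([253.2, 177.6])), ([260, 212, 12, 16, 137], array([265.8, 219.4]))]
```

The force has risen to about 5 N, so I'll take a look.

Run:
```python
from h import *
for _ in range(3):
  o=get_obs();print(o['force'].round(1),o['ee_pos'].round(4))
im=cv2.imread('pics/s7.png');cv2.imwrite('pics/s7c.png',cv2.resize(im[140:250,200:330],None,fx=6,fy=5.4,interpolation=cv2.INTER_CUBIC))
```

```text
[-0.3  0.5  5.8] [0.5855 0.0971 0.0275]
[-0.3  0.5  5.8] [0.5855 0.0971 0.0275]
[-0.3  0.5  5.8] [0.5855 0.0971 0.0275]
```

View pics/s7c.png

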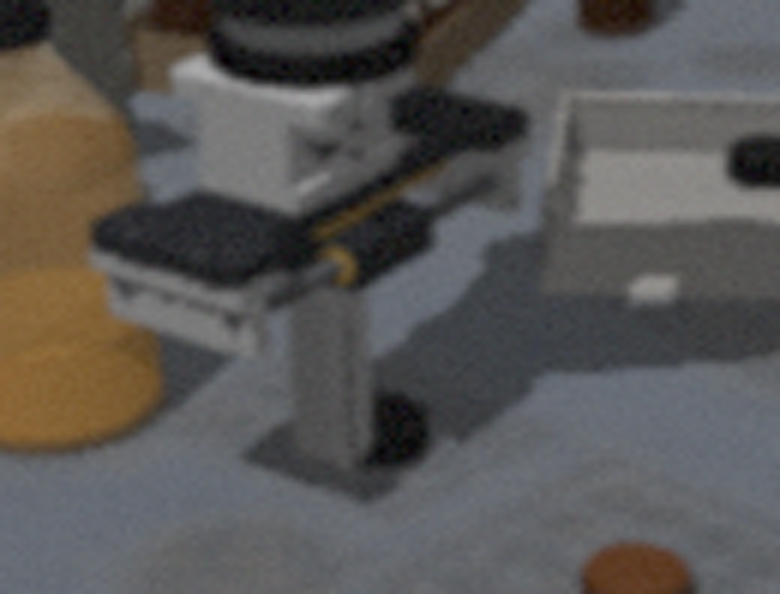

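```bash
python3 -m handwheel '[{"fingers":-1,"x":-0.003,"y":-0.001,"z":0,"spin":0},{"fingers":-1,"x":-0.006,"y":-0.001,"z":0,"spin":0},{"fingers":-1,"x":-0.01,"y":-0.001,"z":0,"spin":0},{"fingers":-1,"x":-0.015,"y":-0.001,"z":0,"spin":0},{"fingers":-1,"x":-0.02,"y":-0.001,"z":0,"spin":0},{"fingers":-1,"x":-0.025,"y":-0.001,"z":0,"spin":0},{"fingers":-1,"x":-0.03,"y":-0.001,"z":0,"spin":0},{"fingers":-1,"x":-0.03,"y":-0.001,"z":0,"spin":0},{"fingers":-1,"x":-0.03,"y":-0.001,"z":0,"spin":0},{"fingers":-1,"x":-0.03,"y":-0.001,"z":0,"spin":0}]'
python3 - <<'E'
from h import *
im,d=cams.camera('side');im=im[:,:,::-1].copy();cv2.imwrite('pics/s8.png',im)
m=(im.max(2)<55).astype(np.uint8);m[:195]=0;m[270:]=0;m[:,:205]=0;m[:,:240]=0;m[:,300:]=0
n,l,s,c=cv2.connectedComponentsWithStats(m)
V=cams.get_calibration('side');
for i in range(1,n):
  if s[i,4]>30:
    print(s[i].tolist(),c[i],ray('side',c[i],.011))
    v,u=np.where(l==i);z=d[v,u];P=np.stack([(u-V['cx'])/V['fx']*z,(v-V['cy'])/V['fy']*z,z],1);P=(P-V['view'][:3,3])@V['view'][:3,:3]
    print(np.percentile(P,[2,50,98],axis=0).round(3))
# reference: in-initial image
im0=cv2.imread('pics/side0.png');m=(im0.max(2)<55).astype(np.uint8);m[:195]=0;m[270:]=0;m[:,:205]=0;m[:,300:]=0
n,l,s,c=cv2.connectedComponentsWithStats(m);print([s[i].tolist() for i in range(1,n) if s[i,4]>30])
E
```

```text
time_s: 18.55
ee_pos: [0.5925, 0.1277, 0.0284]
eef_rot: [-1.571, -0.0, -1.801]
force: [0.7, -0.1, 0.0]
grip_width: 0.0006
[255, 212, 18, 15, 219] [263.01826484 219.07762557] [0.57727754 0.07094888 0.011     ]
[[0.559 0.05  0.   ]
 [0.575 0.077 0.016]
 [0.603 0.089 0.021]]
[[266, 207, 16, 13, 161], [233, 229, 17, 14, 202], [266, 229, 17, 15, 200]]
```

cap_1 has settled flat at about (0.577, 0.069), but the back-of-finger push was wedging on it. I'll switch to the finger side face that worked before, using one finger of the part-open gripper. That keeps the body off the bottle.

```bash
python3 -m handwheel '[{"fingers":-1,"x":0,"y":-0.04,"z":0,"spin":0},{"fingers":-1,"x":0,"y":-0.08,"z":0,"spin":-8},{"fingers":-1,"x":0.004,"y":-0.1,"z":-0.01,"spin":-16},{"fingers":0.28,"x":0.008,"y":-0.1,"z":-0.02,"spin":-24},{"fingers":0.28,"x":0.012,"y":-0.1,"z":-0.03,"spin":-32},{"fingers":0.28,"x":0.016,"y":-0.1,"z":-0.0375,"spin":-40},{"fingers":0.28,"x":0.022,"y":-0.1,"z":-0.0375,"spin":-48},{"fingers":0.28,"x":0.022,"y":-0.1,"z":-0.0375,"spin":-56},{"fingers":0.28,"x":0.022,"y":-0.1,"z":-0.0375,"spin":-64},{"fingers":0.28,"x":0.022,"y":-0.1,"z":-0.0375,"spin":-72}]'
python3 -m handwheel '[{"fingers":0.28,"x":0,"y":0,"z":0,"spin":-8},{"fingers":0.28,"x":0,"y":0,"z":0,"spin":-16},{"fingers":0.28,"x":0,"y":0.01,"z":0,"spin":-18.2},{"fingers":0.28,"x":0,"y":0.025,"z":0,"spin":-18.2},{"fingers":0.28,"x":0,"y":0.04,"z":0,"spin":-18.2},{"fingers":0.28,"x":0,"y":0.05,"z":0,"spin":-18.2},{"fingers":0.28,"x":0,"y":0.06,"z":0,"spin":-18.2},{"fingers":0.28,"x":0,"y":0.07,"z":0,"spin":-18.2},{"fingers":0.28,"x":0,"y":0.07,"z":0,"spin":-18.2},{"fingers":0.28,"x":0,"y":0.07,"z":0,"spin":-18.2}]'
python3 - <<'E'
from h import *
o=get_obs();print(o['ee_pos'],o['eef_rot'],o['grip_width'])
im,d=cams.camera('side');im=im[:,:,::-1].copy();cv2.imwrite('pics/s9.png',im)
m=(im.max(2)<55).astype(np.uint8);m[:195]=0;m[270:]=0;m[:,:240]=0;m[:,300:]=0
n,l,s,c=cv2.connectedComponentsWithStats(m)
for i in range(1,n):
  if s[i,4]>30:
    p=ray('side',c[i],.011);print(s[i].tolist(),p,'rel',sh(p[:2],0))
i0=cv2.imread('pics/side0.png');m=(i0.max(2)<55).astype(np.uint8);m[:195]=0;m[270:]=0;m[:,:205]=0;m[:,300:]=0
n,l,s,c=cv2.connectedComponentsWithStats(m);print([ray('side',c[i],.011) for i in range(1,n) if s[i,4]>30])
E
```

```text
time_s: 19.6
ee_pos: [0.551, 0.1147, 0.1286]
eef_rot: [-1.571, -0.0, -0.539]
force: [-0.2, -0.2, -0.3]
grip_width: 0.0533
time_s: 20.6
ee_pos: [0.5511, 0.115, 0.0586]
eef_rot: [-1.571, -0.0, -0.227]
force: [-0.1, 0.4, 0.9]
grip_width: 0.0602
[0.55110951 0.11499736 0.05857804] [-1.57079609e+00 -2.35178476e-05 -2.26987619e-01] 0.060199171447844264
[252, 195, 20, 31, 283] [0.59119405 0.05418013 0.011     ] rel (np.float64(0.053), np.float64(-0.05))
[array([0.565782  , 0.03540599, 0.011     ]), array([0.59547865, 0.15293357, 0.011     ]), array([0.52483872, 0.12944575, 0.011     ])]
```

```bash
python3 -m handwheel '[{"fingers":0.28,"x":0.001,"y":0.01,"z":0,"spin":0},{"fingers":0.28,"x":0.001,"y":0.02,"z":0,"spin":0},{"fingers":0.28,"x":0.001,"y":0.028,"z":0,"spin":0},{"fingers":0.28,"x":0.001,"y":0.032,"z":0,"spin":0},{"fingers":0.28,"x":0.001,"y":0.032,"z":0,"spin":0},{"fingers":0.28,"x":0.001,"y":0.032,"z":-0.006,"spin":0},{"fingers":0.28,"x":0.001,"y":0.032,"z":-0.012,"spin":0},{"fingers":0.28,"x":0.001,"y":0.032,"z":-0.018,"spin":0},{"fingers":0.28,"x":0.001,"y":0.032,"z":-0.024,"spin":0},{"fingers":0.28,"x":0.001,"y":0.032,"z":-0.03,"spin":0}]'
python3 -m handwheel '[{"fingers":0.28,"x":0,"y":0,"z":-0.009,"spin":0},{"fingers":0.28,"x":0,"y":0,"z":-0.018,"spin":0},{"fingers":0.28,"x":0,"y":0,"z":-0.027,"spin":0},{"fingers":0.28,"x":0,"y":0,"z":-0.036,"spin":0},{"fingers":0.28,"x":0,"y":0,"z":-0.045,"spin":0},{"fingers":0.28,"x":0,"y":0,"z":-0.054,"spin":0},{"fingers":0.28,"x":0,"y":0,"z":-0.063,"spin":0},{"fingers":0.28,"x":0,"y":0,"z":-0.072,"spin":0},{"fingers":0.28,"x":0,"y":0,"z":-0.081,"spin":0},{"fingers":0.28,"x":0,"y":0,"z":-0.09,"spin":0}]'
python3 -m handwheel '[{"fingers":0.28,"x":0,"y":0,"z":0.01,"spin":0},{"fingers":0.28,"x":0,"y":0,"z":0.02,"spin":0},{"fingers":0.28,"x":0,"y":0,"z":0.03,"spin":0},{"fingers":-0.47,"x":0,"y":-0.02,"z":0.035,"spin":0},{"fingers":-0.47,"x":0,"y":-0.04,"z":0.04,"spin":0},{"fingers":-0.47,"x":0,"y":-0.06,"z":0.04,"spin":0},{"fingers":-0.47,"x":0,"y":-0.06,"z":0.04,"spin":0},{"fingers":-0.47,"x":0,"y":-0.06,"z":0.04,"spin":0},{"fingers":-0.47,"x":0,"y":-0.06,"z":0.04,"spin":0},{"fingers":-0.47,"x":0,"y":-0.06,"z":0.04,"spin":0}]'
python3 - <<'E'
from h import *
o=get_obs();print(o['ee_pos'],o['eef_rot'],o['grip_width'])
im,d=cams.camera('side');im=im[:,:,::-1].copy();cv2.imwrite('pics/s10.png',im)
m=(im.max(2)<55).astype(np.uint8);m[:185]=0;m[270:]=0;m[:,:240]=0;m[:,320:]=0
n,l,s,c=cv2.connectedComponentsWithStats(m)
for i in range(1,n):
  if s[i,4]>30:
    p=ray('side',c[i],.011)+[.0015,-.0025,0];print(s[i].tolist(),p,'rel',sh(p[:2],0),T(p))
E
```

```text
time_s: 21.65
ee_pos: [0.5452, 0.0849, 0.0267]
eef_rot: [-1.571, -0.0, -0.227]
force: [-0.3, 0.3, 0.8]
grip_width: 0.0601
time_s: 22.65
ee_pos: [0.5248, -0.0029, 0.0265]
eef_rot: [-1.571, -0.0, -0.227]
force: [-0.4, 0.2, 0.6]
grip_width: 0.0602
time_s: 23.65
ee_pos: [0.5336, 0.0369, 0.0854]
eef_rot: [-1.571, 0.002, -0.227]
force: [0.8, 1.2, 0.3]
grip_width: 0.0247
[0.53355668 0.03693456 0.08543678] [-1.57117747e+00  1.56662344e-03 -2.26907084e-01] 0.024709788355669077
[280, 185, 4, 10, 34] [ 0.59512141 -0.09143014  0.011     ] rel (np.float64(0.089), np.float64(-0.111)) [-0.088  0.121]
[283, 196, 15, 12, 129] [ 0.54856653 -0.03601008  0.011     ] rel (np.float64(0.031), np.float64(-0.068)) [-0.155  0.092]
```

```bash
python3 -m handwheel '[{"fingers":-0.47,"x":0.02,"y":0,"z":0,"spin":0},{"fingers":-0.47,"x":0.033,"y":0.01,"z":0,"spin":0},{"fingers":-0.47,"x":0.033,"y":0.025,"z":0,"spin":0},{"fingers":-0.47,"x":0.033,"y":0.04,"z":0,"spin":0},{"fingers":-0.47,"x":0.033,"y":0.05,"z":0,"spin":0},{"fingers":-0.47,"x":0.033,"y":0.06,"z":0,"spin":0},{"fingers":-0.47,"x":0.033,"y":0.06,"z":-0.008,"spin":0},{"fingers":-0.47,"x":0.033,"y":0.06,"z":-0.016,"spin":0},{"fingers":-0.47,"x":0.033,"y":0.06,"z":-0.024,"spin":0},{"fingers":-0.47,"x":0.033,"y":0.06,"z":-0.032,"spin":0}]'
python3 -m handwheel '[{"fingers":-0.47,"x":0,"y":0,"z":-0.007,"spin":0},{"fingers":-0.47,"x":0,"y":0,"z":-0.014,"spin":0},{"fingers":-0.47,"x":0,"y":0,"z":-0.022,"spin":0},{"fingers":-0.47,"x":0,"y":0,"z":-0.03,"spin":0},{"fingers":-0.47,"x":0,"y":0,"z":-0.038,"spin":0},{"fingers":-0.47,"x":0,"y":0,"z":-0.046,"spin":0},{"fingers":-0.47,"x":0,"y":0,"z":-0.054,"spin":0},{"fingers":-0.47,"x":0,"y":0,"z":-0.062,"spin":0},{"fingers":-0.47,"x":0,"y":0,"z":-0.07,"spin":0},{"fingers":-0.47,"x":0,"y":0,"z":-0.078,"spin":0}]'
python3 - <<'E'
from h import *
o=get_obs();print('TCP tray',T(o['ee_pos']))
im,d=cams.camera('side');im=im[:,:,::-1].copy();cv2.imwrite('pics/s11.png',im)
pc=o['ee_pos'][:2]+.0223*np.array([-.225,-.974]);print('nest cap',pc,T(pc),proj('side',(*pc,.011)))
m=(im.max(2)<55).astype(np.uint8);m[:160]=0;m[270:]=0;m[:,:270]=0;m[:,360:]=0
n,l,s,c=cv2.connectedComponentsWithStats(m)
for i in range(1,n):
  if s[i,4]>20: print(s[i].tolist(),c[i])
E
```

```text
time_s: 24.7
ee_pos: [0.559, -0.0027, 0.027]
eef_rot: [-1.571, -0.001, -0.227]
force: [0.4, 0.4, 0.8]
grip_width: 0.0249
time_s: 25.7
ee_pos: [0.5412, -0.0785, 0.0264]
eef_rot: [-1.571, 0.0, -0.227]
force: [-0.9, 0.4, 0.3]
grip_width: 0.0248
TCP tray [-0.116  0.073]
nest cap [ 0.53620707 -0.10018115] [-0.097  0.062] (np.float64(302.7974384674988), np.float64(190.8696281069215))
[297, 160, 9, 7, 46] [300.89130435 162.67391304]
[322, 166, 12, 9, 67] [328.73134328 170.89552239]
[337, 166, 13, 10, 117] [343.14529915 170.66666667]
[294, 171, 7, 26, 100] [296.28 186.02]
```

```bash
python3 -m handwheel '[{"fingers":-0.47,"x":0,"y":0,"z":-0.009,"spin":0},{"fingers":-0.47,"x":0,"y":0,"z":-0.018,"spin":0},{"fingers":-0.47,"x":0,"y":0,"z":-0.027,"spin":0},{"fingers":-0.47,"x":0,"y":0,"z":-0.036,"spin":0},{"fingers":-0.47,"x":0,"y":0,"z":-0.045,"spin":0},{"fingers":-0.47,"x":0,"y":0,"z":-0.054,"spin":0},{"fingers":-0.47,"x":0,"y":0,"z":-0.063,"spin":0},{"fingers":-0.47,"x":0,"y":0,"z":-0.072,"spin":0},{"fingers":-0.47,"x":0,"y":0,"z":-0.081,"spin":0},{"fingers":-0.47,"x":0,"y":0,"z":-0.09,"spin":0}]'
python3 -m handwheel '[{"fingers":-0.47,"x":0,"y":0,"z":0.01,"spin":0},{"fingers":-0.47,"x":0,"y":-0.03,"z":0.02,"spin":0},{"fingers":-0.47,"x":0,"y":-0.07,"z":0.03,"spin":0},{"fingers":-0.47,"x":0,"y":-0.11,"z":0.06,"spin":0},{"fingers":-0.47,"x":-0.01,"y":-0.14,"z":0.1,"spin":0},{"fingers":-0.47,"x":-0.03,"y":-0.15,"z":0.14,"spin":0},{"fingers":-0.47,"x":-0.05,"y":-0.15,"z":0.18,"spin":0},{"fingers":-0.47,"x":-0.07,"y":-0.15,"z":0.21,"spin":0},{"fingers":-0.47,"x":-0.08,"y":-0.15,"z":0.24,"spin":0},{"fingers":-0.47,"x":-0.08,"y":-0.15,"z":0.24,"spin":0}]'
python3 - <<'E'
from h import *
im=cams.camera('top')[0][:,:,::-1].copy();s=cams.camera('side')[0][:,:,::-1].copy()
for r in caps(im,.014):print(*r,T(r[2]))
i0=cv2.imread('pics/top0.png');d=cv2.absdiff(im,i0).max(2)
for n,uv in dict(v1=(224,244),v2=(322,168),white=(221,212),br=(254,245),amber=(278,146)).items():print(n,d[uv[1]-8:uv[1]+9,uv[0]-8:uv[0]+9].mean().round(1))
a=cv2.resize(im[140:280,220:430],(780,300));b=cv2.resize(s[120:280,180:400],(400,291));c=cv2.resize(im[100:300,180:440],(378,291))
cv2.imwrite('pics/fin.png',np.vstack([cv2.resize(im[150:280,310:430],(778,300))if 0 else a[:, :778],np.hstack([b,c])]))
E
```

```text
time_s: 26.75
ee_pos: [0.521, -0.1662, 0.0265]
eef_rot: [-1.571, -0.0, -0.227]
force: [-1.0, -0.3, 1.0]
grip_width: 0.025
time_s: 27.75
ee_pos: [0.4965, 0.0897, 0.1766]
eef_rot: [-1.57, -0.0, -0.223]
force: [-0.5, 0.1, -0.4]
grip_width: 0.0248
53 [276.7 219.7] [0.5188 0.0825] [-0.277  0.098]
92 [371.4 222.9] [ 0.514  -0.1875] [-0.02   0.015]
94 [393.1 224. ] [ 0.5119 -0.2495] [ 0.039 -0.005]
104 [395.9 240. ] [ 0.4663 -0.2563] [ 0.032 -0.05 ]
v1 7.2
v2 6.6
white 6.4
br 29.5
amber 9.2
```

View pics/fin.png

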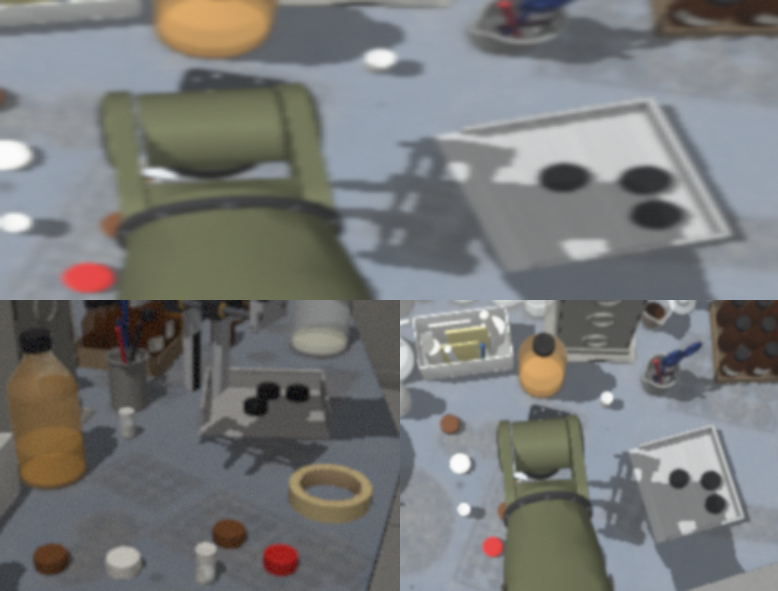

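All three caps lie flat on the tray floor, at tray coordinates (-20,15), (39,-5) and (32,-50) mm. The vials, bottles and look-alikes are where they started, and the robot is clear of everything.

```bash
python3 -c "
from station import workorder
print(workorder.hand_in())"
```

```text
the job is handed in; nothing more can be done
None
```

I swept all three black caps up the ramp onto the tray floor by pushing only, and handed the job in at about 28 s of the 72 s allowed.

**Where the caps are:** The last top and side pictures show all three lying flat with none on the ramp. In tray x, y they are at about (-20, 15), (39, -5) and (32, -50) mm.

**The one problem:** The first push of cap_1, with the backs of the shut fingers, wedged on it and the upward force rose to about 6 N, so I backed off. The side image then showed the cap flat. I finished it with the finger sides, one finger first and then a two-finger nest like the other caps.

**Clearance to the amber bottle:** I first took the bottle to be narrower than it is. The gripper body may have passed within a few millimetres of it while I pushed cap_3.

**Other objects:** Both vials, the white cap and the amber bottle matched the first top image to within noise. The arm hid the nearest brown cap from above, but the side view shows it where it was. I did not compare the wash bottle and jug with the first pictures; no push went near them.

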